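# Slide the white calibration disc into the colour reader's pocket

## Task

Calibrate the fruit colour reader: with the fingertips or the outside of the fingers, push the white disc across the deck until it is against the long rail, then, keeping it against the rail, drag it gently along into the corner pocket until it is fully home, touching both the rail and the end stop. Slide it only, never lift, tip or squeeze it, and leave the dark disc, the jar, the loupe and the tally counter where they are.

Things in the scene. Friction and masses are not known exactly. Their poses are not given: they have to be found in the camera images.
- stage: The reader's fixed dark grey deck with aluminium walls; place and yaw vary. Origin: bench level under the deck, z up; sizes in mm in its own axes. Deck: slab 8 thick, its rail on the side away from the robot (+x), x -100..+100, y -185..+165; walls stand 14 above it. Beyond the pocket end a white housing 42 high, x -85..+85, y -267..-177.
- rail (a point): Middle of the long rail's inner face, at deck level: stage x = +80, y = 0, z = +8 mm. The rail runs parallel to stage y from -165 to +165, is 12 mm thick (x +80..+92) and 14 mm high. Axes as the stage.
- pocket (a point): Centre of the white disc's underside when fully home: stage x = +55, y = -125, z = +8 mm, over the round glass window. The pocket is 57 mm wide, open to +y and above, between the rail, the end stop (inner face y = -150, x +20..+92, 12 mm thick) and a short lip (x +13..+23, y -150..-124), all 14 mm high.
- white_disc: White glazed ceramic disc with a thin blue band, 50 mm across, 16 mm high, about 80 g, loose on the deck. Origin: centre of its underside. Slippery (friction about 0.25 on everything). Starts with its centre at stage x -40..-10, y +15..+130, in one of two places; the dark disc is in the other. Against the rail its centre is at stage x = +55.
- dark_disc: The same disc in black: leave it. Also on the deck, its centre 60 to 120 mm from the white one, well off the rail. Origin: centre of its underside.
- jar: Closed clear jar of yellow berries with a white cap, 58 mm across, 64 mm tall, standing on the bench past the deck's +y end. Origin: centre of its underside.
- loupe: Black and steel round desk loupe, 48 mm across, 35 mm tall, on the bench past the rail. Origin: centre of its underside.
- counter: Orange hand tally counter, 50 x 46 mm, 34 mm tall, on the bench past the rail. Origin: centre of its underside.
There are look-alikes about, which are no part of the job. There is more than one size of the white_disc; the job needs the largest.

How it is judged:
On the way, in this order (a step that is already met when the one before it is completed fails the run):
1. the white disc is against the rail (within 5 mm), still well short of the pocket (x of white_disc in the frame of stage above 0.05 m and y of white_disc in the frame of stage above -0.045 m), for 0.1 s.
2. the white disc is home in the corner pocket (x of white_disc in the frame of stage between 0.052 and 0.058 m and y of white_disc in the frame of stage between -0.128 and -0.122 m), for 0.2 s.
At the end, for the whole second after the job is handed in: The white disc lies flat and at rest on the deck in the corner pocket, its rim within 3 mm of both the rail and the end stop; the dark disc is within 12 mm, and the jar, loupe and counter within 15 mm, of where they started (all of step 2 and angle between white_disc's own z axis and vertical below 0.06 rad and z of white_disc in the frame of stage below 0.0105 m and linear speed of white_disc below 0.01 m/s and distance of dark_disc from where it was at the start of the episode below 0.012 m and distance of each of jar, loupe, counter from where it was at the start of the episode below 0.015 m); the robot touches nothing.
It fails at once if the white disc is lifted off the deck (over 6 mm) or tipped (z of white_disc in the frame of stage above 0.014 m or angle between white_disc's own z axis and vertical above 0.25 rad).
It fails at once if the white disc is squeezed or rammed (over 40 N from the fingers) (contact force between the fingers and white_disc above 40 N).
It fails at once if on the half of the deck towards the pocket the white disc strays from the rail (more than 10 mm gap) (y of white_disc in the frame of stage below -0.045 m and x of white_disc in the frame of stage below 0.045 m).
It fails at once if the dark disc is moved (distance of dark_disc from where it was at the start of the episode above 0.012 m).
It fails at once if the jar, loupe or tally counter is moved (distance of any of jar, loupe, counter from where it was at the start of the episode above 0.015 m).
It also fails if it takes over 48 s, if anything falls off the work surface, if the arm or the gripper's body presses on something with over 40 N, if the wrist force passes 120 N, or if a joint passes its speed limit or range.

## Robot

A 6-joint arm with a two-finger parallel gripper is mounted at the origin on the work surface. World frame = base frame: x ahead of the robot, y to its left, z up, the work surface at z = 0. Lengths are in m, angles in rad, forces in N, time in s.
With the tool pointing down it reaches from about 0.325 to 0.9 m from the base axis. Payload 3.5 kg.
Tool frame: the origin (TCP) lies at the very end of the fingers, on their centre line; the grasp point (between the pads) lies 19 mm behind it; z points along the fingers, y is the line along which they close (so a half turn about z gives the same grasp; the last joint's range is limited). The gripper opens to 85 mm and grips with 20 to 120 N. Pads are 22 mm wide; open, the fingers measure 114 mm over their backs; the gripper's body (76 mm by 85 mm) begins 54 mm behind the grasp point. The pads swing forward as they close: fully open they stand 13 mm farther back than shut.
Start: joints at [-1.444, 0.276, -0.026, 1.268, 0, 1.467], TCP at [0.142, -0.609, 0.231] pointing down, gripper open.
Joint ranges: [-3.12, 3.12], [-0.85, 1.88], [-1.08, 1.24], [-1.95, 2.15], [-1.57, 1.53], [-3.14, 3.14]. Speed limits (rad/s): [2.57, 2.57, 3.14, 3.14, 3.14, 3.14].

## Interface

Orientations are given as [roll, pitch, yaw] about the fixed x, y, z axes, in that order (R = Rz(yaw) Ry(pitch) Rx(roll)).
In Python, from workcell import robot, grab_frame, workorder, trace gives the robot as it stands.
- The arm moves only by the shell command python3 -m crank 'ROWS' [OPENING] [FORCE]. ROWS is JSON, a list of rows, each an object with "delta_pos": the shift along the tool's x, y, z in units of 0.08 m (1.0 is 0.08 m), a list of three; "turn": the turn, a rotation vector about the tool's x, y, z in units of 120 degrees (1.0 is 120 degrees), a list of three. A call has 1 to 8 rows; each row is the pose to reach, as a shift and turn from the pose commanded when the call began, along the tool's axes at that moment; what a row does not reach only later rows make up. A row lasts 1/10 s, in which the tool goes at most 50 mm and 8.59 degrees, less where a joint would pass 70% of its speed; a pose out of reach is approached as far as the arm can. A call with a number of a shift or a turn outside -1 to 1 is refused whole. A call with a gripper value outside its range is refused whole. OPENING is the opening, from -1 (shut) to 1 (fully open), so that 0 is half open, set as the call begins (- or left out, the last holds). The fingers move at their own pace and stop on an object; FORCE is the grip in N (left out, the last holds). Time passes only in rows, so rows that repeat a pose let the fingers close. It gives the time, the measured TCP pose, the force, the opening and the grip force at its end, in the units of the state.
- robot.observe(): the state, without advancing time (a new reading comes with each control period).
- grab_frame(name): name is "scene" or "side" or "wrist"; returns a dict with "img" (480x640x3 uint8, blue, green, red), "range_z" (480x640 float32, m along the optical axis (not along the pixel's ray), 0 where there is no reading), "intrinsics" (3x3 intrinsics, pixels), "R" (3x3) and "t" (3): a world point X has camera coordinates R X + t. Camera axes: x right, y down, z forward; pixel columns grow to the right and rows downward; lengths in m; the calibration is good to about 2 mm. A picture is of the moment at which its call begins.
- workorder.sign_off(): hands the job in; it is judged then, once.
Trained networks look in the newest picture that a camera, given by its name, has taken for a name from the list of things; names that differ only in an ending like _2 or _b are one class to them, and where a whole thing is asked for, a point or a joint stands for the part that bears it (a point fixed in the world has none). Each returns a list of dicts, best first, with "score" (0 to 1); they miss things now and then, are a little off and sometimes report something else, mostly with a low value. They report only what shows in the picture. A call takes as long as a camera call. They do not tell look-alikes from the thing itself.
- trace(camera, label): "mask" (480x640 bool, what is visible of it) and "extent" ([left, top, width, height] in pixels, round what is visible of it).
The state is a dict: "time_s": time; "q": joint angles; "joint_velocities": joint speeds; "effort": joint torques, N m; "tool_pos": TCP position; "ee_rot": TCP orientation; "wrist_force": force on the tool from outside, world axes, zero at the start; "ft_torque": the same for the moment, N m; "opening": opening from 0.0 (shut) to 1.0 (fully open); "grasp_force": force on a finger pad.
Only numpy, scipy, OpenCV 4.12 (cv2) and the standard library are available. Lean on these libraries where they do the work, as an engineer would, in place of code of your own. Each camera call takes 0.05 s, during which the arm holds its last target. There are 200 camera calls.

## Working session

There is one attempt and no reset: what is moved stays moved. The work goes in short steps, Python scripts to look and compute and a shell command to move; the robot and the scene stay as the last step left them, time stands still between calls to the robot, and variables do not carry over. Pictures are saved under pics/ and viewed, at most 10 in all, crops included, and the job is handed in when it is done.

```bash
ls; mkdir -p pics; cat > h.py <<'E'
import numpy as np,cv2
from workcell import robot,grab_frame,workorder,trace
def pts(f,mask):
    v,u=np.nonzero(mask&(f["range_z"]>0)); z=f["range_z"][v,u]; K=f["intrinsics"]
    c=np.stack([(u-K[0,2])/K[0,0]*z,(v-K[1,2])/K[1,1]*z,z],1)
    return (c-f["t"])@f["R"]
E
python3 - <<'E'
from h import *
for c in ("scene","side"):
    f=grab_frame(c); cv2.imwrite(f"pics/{c}0.png",f["img"])
    for n in ("white_disc","dark_disc","stage","jar","loupe","counter"):
        for d in trace(c,n)[:4]:
            p=pts(f,d["mask"]); 
            if len(p)==0: continue
            print(c,n,round(d["score"],2),d["extent"],np.median(p,0).round(3),p.min(0).round(3),p.max(0).round(3))
print(robot.observe())
E
```

```text
pics
scene white_disc 0.76 [240.3, 189.7, 18.4, 13.8] [0.341 0.049 0.008] [ 0.303  0.031 -0.004] [0.357 0.07  0.014]
scene white_disc 0.68 [232.2, 228.5, 22.3, 23.8] [0.487 0.019 0.022] [ 0.452 -0.006  0.004] [0.506 0.046 0.026]
scene white_disc 0.45 [176.6, 198.4, 22.4, 11.1] [ 0.34  -0.07   0.009] [ 0.302 -0.087 -0.002] [ 0.354 -0.053  0.014]
scene dark_disc 0.57 [272.9, 220.6, 26.8, 20.1] [0.486 0.096 0.022] [0.435 0.072 0.002] [0.508 0.127 0.027]
scene jar 0.91 [363.0, 204.4, 30.2, 45.6] [0.544 0.264 0.052] [ 0.419  0.24  -0.003] [0.558 0.326 0.066]
scene loupe 0.9 [164.6, 311.7, 33.2, 33.9] [ 0.686 -0.116  0.027] [ 0.654 -0.14  -0.002] [ 0.7   -0.093  0.037]
scene counter 0.84 [289.4, 292.5, 38.8, 33.3] [0.691 0.095 0.022] [ 0.655  0.07  -0.002] [0.71  0.128 0.035]
side white_disc 0.86 [283.6, 283.3, 29.4, 27.6] [0.48  0.011 0.024] [ 0.453 -0.009  0.005] [0.503 0.042 0.028]
side white_disc 0.72 [207.9, 282.4, 20.0, 17.0] [0.338 0.042 0.011] [ 0.317  0.028 -0.001] [0.355 0.072 0.015]
side white_disc 0.62 [190.4, 334.5, 24.9, 16.8] [ 0.336 -0.074  0.011] [ 0.315 -0.089 -0.001] [ 0
[... 568 characters left out ...]
_s': 0.7, 'q': array([-1.44439903e+00,  2.76337287e-01, -2.63574054e-02,  1.26801111e+00,
       -3.19417287e-05,  1.46741345e+00]), 'joint_velocities': array([-1.77266440e-03,  9.22533989e-05,  1.69935965e-04,  9.88913823e-04,
        4.10485551e-04,  4.08086893e-04]), 'effort': array([-5.84716381e-04, -4.45324230e+01,  2.95480460e+01,  6.80597987e-04,
       -2.73808257e-05,  8.50506652e-07]), 'tool_pos': array([ 0.14234561, -0.608589  ,  0.23137239]), 'ee_rot': array([3.14150591e+00, 4.11129669e-05, 2.29780173e-01]), 'wrist_force': array([ 0.59303334, -0.15694126, -0.90794538]), 'ft_torque': array([-0.01523303,  0.01906489, -0.01553662]), 'grasp_force': 0.0, 'opening': 0.9987865054145686}
```

```bash
python3 - <<'E'
from h import *
P=[]
for c in ("scene","side"):
    f=grab_frame(c); p=pts(f,np.ones((480,640),bool)); P.append(p)
    for n in("white_disc","dark_disc"):
        for d in trace(c,n)[:3]:
            q=pts(f,d["mask"]); q=q[(q[:,2]>.02)&(q[:,2]<.03)]
            if len(q)>20:
                print(c,n,cv2.minEnclosingCircle(q[:,:2].astype(np.float32)),q[:,:2].mean(0).round(4),len(q))
S=5
r=np.zeros((500,500,3),np.uint8) # 1mm/px, top view: y -0.35..0.25 ; x .3...8
for i,p in enumerate(P):
    m=(p[:,0]>.3)&(p[:,0]<.75)&(abs(p[:,1]+.05)<.29)
    p=p[m]; np.save(f"c{i}.npy",p)
im=np.zeros((580,450*1,3),np.uint8)
for i,p in enumerate(P):
    p=np.load(f"c{i}.npy")
    for lo,hi,col in((-.01,.004,(60,60,60)),(.004,.014,(255,120,0)),(.014,.03,(0,255,255)),(.03,.1,(0,0,255))):
        q=p[(p[:,2]>lo)&(p[:,2]<=hi)]
        u=((q[:,0]-.3)*1000).astype(int).clip(0,449);v=((.24-q[:,1])*1000).astype(int).clip(0,579)
        im[v,u]=col
cv2.imwrite("pics/top.png",im)
a=cv2.imread("pics/scene0.png")[150:390,120:420];b=cv2.imread("pics/side0.png")[160:460,150:450]
cv2.imwrite("pics/ab.png",np.hstack([cv2.resize(a,(400,320)),cv2.resize(b,(400,400))[:320]]))
E
```

```text
scene white_disc ((0.4800458550453186, 0.020736506208777428), 0.02680797129869461) [0.4808 0.0189] 362
scene dark_disc ((0.4801357388496399, 0.09587974846363068), 0.02677951380610466) [0.4813 0.0966] 342
side white_disc ((0.47888779640197754, 0.01741073653101921), 0.026459267362952232) [0.4796 0.0158] 551
side dark_disc ((0.4798850119113922, 0.0954967811703682), 0.02587483823299408) [0.4795 0.0937] 464
```

View pics/top.png

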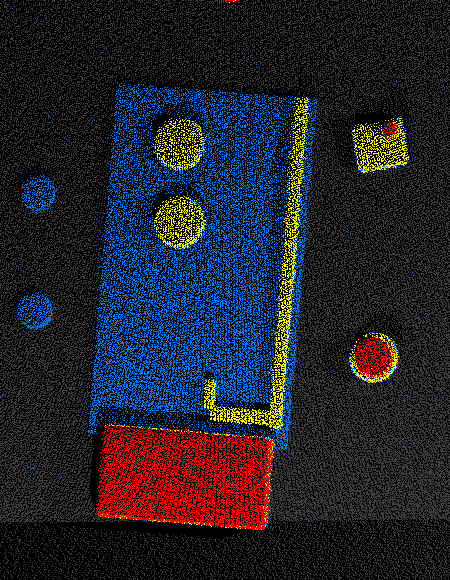

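View pics/ab.png

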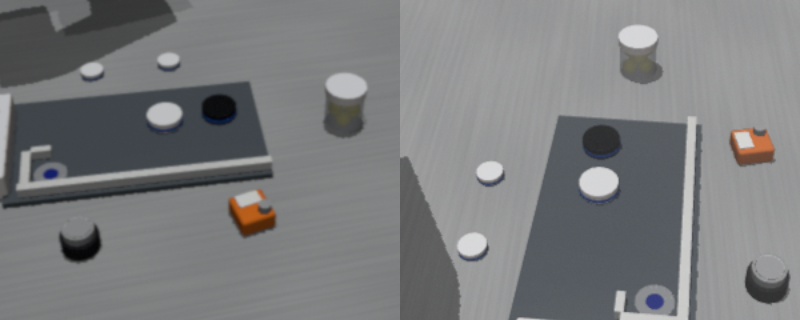

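The top view shows the deck rotated slightly, with the pocket at the bottom right. The white disc is at about (180,222), the dark one at (180,143), and two small look-alikes lie off the deck. Next I'll fit the stage pose.

```bash
cat >> h.py <<'E'
from scipy.optimize import least_squares
W=[(80,92,-165,165),(20,92,-162,-150),(13,23,-150,-124)]
def sd(s,b):
    x0,x1,y0,y1=np.array(b)/1000
    dx=np.maximum(x0-s[:,0],s[:,0]-x1);dy=np.maximum(y0-s[:,1],s[:,1]-y1)
    return np.where((dx>0)&(dy>0),np.hypot(dx,dy),np.maximum(dx,dy))
def tost(p,g):
    c,s=np.cos(g[2]),np.sin(g[2]); return (p[:,:2]-g[:2])@np.array([[c,-s],[s,c]])
def fit(p,g0):
    # wall tops + discs excluded; one-sided residual for walls, and interior fill
    def res(g):
        s=tost(p,g); d=np.min([sd(s,b) for b in W],0)
        return np.clip(d,0,.01)*1000
    from scipy.optimize import minimize
    o=minimize(lambda g:np.mean(res(g*[1,1,1])**2)**1,g0,method="Nelder-Mead",options=dict(xatol=1e-5,fatol=1e-6,initial_simplex=np.array([g0]+[np.array(g0)+e for e in np.diag([.01,.01,.03])])))
    return o
E
python3 - <<'E'
from h import *
g0=np.array([.504,-.02,-.08])
ps=[np.load(f"c{i}.npy") for i in(0,1)]
for p in ps+[np.vstack(ps)]:
    q=p[(p[:,2]>.0195)&(p[:,2]<.0245)]; s=tost(q,g0)
    q=q[((s[:,0]>.06)|(s[:,1]<-.1))&(s[:,0]<.11)&(s[:,0]>0)&(s[:,1]>-.168)]
    o=fit(q,g0); s=tost(q,o.x)
    m=s[:,1]>-.1
    print(len(q),o.x.round(4),o.fun,np.percentile(s[m,0],[1,5,50,95,99]).round(4),"y",np.percentile(s[m,1],[99.8]), "stop",np.percentile(s[(s[:,0]>.03)&(s[:,0]<.07),1],[1,5,50,95,99]).round(4),"lip",np.percentile(s[(s[:,0]<.03)&(s[:,1]>-.145),0],[3,97]).round(4))
    d=tost(np.array([[.4799,.0185],[.480,.0955]]),o.x); print(d.round(4))
E
```

```text
1066 [ 0.5032 -0.0149 -0.083 ] 0.11636844306647015 [0.0785 0.0798 0.0861 0.0923 0.0932] y [0.16381592] stop [-0.162  -0.1615 -0.1554 -0.1504 -0.1499] lip [0.0124 0.0247]
[[-0.026   0.0314]
 [-0.0323  0.1081]]
1640 [ 0.5029 -0.0167 -0.0821] 0.011287713981213488 [0.0801 0.0806 0.0861 0.0914 0.092 ] y [0.16606775] stop [-0.1629 -0.1621 -0.1564 -0.1503 -0.1496] lip [0.0132 0.0229]
[[-0.0258  0.0332]
 [-0.032   0.11  ]]
2706 [ 0.5031 -0.0162 -0.083 ] 0.06398070154466592 [0.079  0.0803 0.0861 0.0917 0.093 ] y [0.16535951] stop [-0.1632 -0.1622 -0.1559 -0.15   -0.1487] lip [0.0129 0.0233]
[[-0.026   0.0327]
 [-0.0323  0.1094]]
```

```bash
R='{"delta_pos":[0,0,0],"turn":[0,0,-0.5]}'; python3 -m crank '[{"delta_pos":[0,0,0],"turn":[0,0,-0.5]},{"delta_pos":[0,0,0],"turn":[0,0,-0.5]},{"delta_pos":[0,0,0],"turn":[0,0,-0.5]},{"delta_pos":[0,0,0],"turn":[0,0,-0.5]},{"delta_pos":[0,0,0],"turn":[0,0,-0.5]},{"delta_pos":[0,0,0],"turn":[0,0,-0.5]},{"delta_pos":[0,0,0],"turn":[0,0,-0.5]}]' -1 20
python3 -m crank '[{"delta_pos":[0,0,0],"turn":[0,0,-0.1]},{"delta_pos":[0,0,0],"turn":[0,0,-0.1]},{"delta_pos":[0,0,0],"turn":[0,0,-0.1]}]'
cat > w.py <<'E'
import sys
from h import *
G=np.array([.5031,-.0162,-.083])
o=robot.observe(); p=o["tool_pos"]; yaw=o["ee_rot"][2]
s=tost(p[None],G)[0]*1000
print("t",o["time_s"],"stage",s.round(1),"z",p[2].round(4),"rot",o["ee_rot"].round(3),"F",o["wrist_force"].round(1),"open",round(o["opening"],2))
for i in range(1,len(sys.argv),3):  # targets: stage x,y mm, z mm -> tool units
    x,y,z=map(float,sys.argv[i:i+3]); c,n=np.cos(G[2]),np.sin(G[2])
    w=np.array([G[0]+(c*x-n*y)/1000,G[1]+(n*x+c*y)/1000,z/1000])
    d=w-p; t=np.array([d[0]*np.cos(yaw)+d[1]*np.sin(yaw),d[0]*np.sin(yaw)-d[1]*np.cos(yaw),-d[2]])
    print((x,y,z),"units",(t/.08).round(3))
E
python3 w.py -80 33 180 -80 33 14
```

```text
time_s: 1.7
tool_pos: [0.1423, -0.6086, 0.2313]
ee_rot: [3.142, 0.0, 1.283]
wrist_force: [-0.3, -0.6, 0.4]
opening: -0.002
grasp_force: 0.0
time_s: 2.0
tool_pos: [0.1424, -0.6086, 0.2313]
ee_rot: [3.142, 0.0, 1.486]
wrist_force: [-0.3, -0.1, 0.1]
opening: -0.001
grasp_force: 0.0
t 2.0 stage [-310.4 -620.3] z 0.2313 rot [3.142 0.    1.486] F [-0.3 -0.1  0.1] open -0.0
(-80.0, 33.0, 180.0) units [8.17  2.867 0.642]
(-80.0, 33.0, 14.0) units [8.17  2.867 2.717]
```

```bash

python3 -m crank '[{"delta_pos":[0.5,0.5,0],"turn":[0,0,0]},{"delta_pos":[1,1,0],"turn":[0,0,0]}]' >/dev/null
python3 -m crank '[{"delta_pos":[0.5,0.5,0],"turn":[0,0,0]},{"delta_pos":[1,1,0],"turn":[0,0,0]},{"delta_pos":[1,1,0],"turn":[0,0,0]}]' >/dev/null
python3 -m crank '[{"delta_pos":[0.5,0.3,0],"turn":[0,0,0]},{"delta_pos":[1,0.8,0],"turn":[0,0,0]},{"delta_pos":[1,0.8,0],"turn":[0,0,0]}]' >/dev/null
python3 -m crank '[{"delta_pos":[0.5,0,0],"turn":[0,0,0]},{"delta_pos":[1,0,0],"turn":[0,0,0]},{"delta_pos":[1,0,0],"turn":[0,0,0]}]' >/dev/null
python3 -m crank '[{"delta_pos":[0.5,0,0],"turn":[0,0,0]},{"delta_pos":[1,0,0],"turn":[0,0,0]},{"delta_pos":[1,0,0],"turn":[0,0,0]}]' >/dev/null
python3 -m crank '[{"delta_pos":[0.5,0,0],"turn":[0,0,0]},{"delta_pos":[1,0,0],"turn":[0,0,0]},{"delta_pos":[1,0,0],"turn":[0,0,0]}]' >/dev/null
python3 -m crank '[{"delta_pos":[0.5,0,0],"turn":[0,0,0]},{"delta_pos":[1,0,0],"turn":[0,0,0]},{"delta_pos":[1,0,0],"turn":[0,0,0]}]' >/dev/null
python3 -m crank '[{"delta_pos":[0.5,0,0.3],"turn":[0,0,0]},{"delta_pos":[1,0,0.6],"turn":[0,0,0]},{"delta_pos":[1,0,0.6],"turn":[0,0,0]}]' >/dev/null
python3 w.py -80 33 80 -80 33 14
```

```text
t 4.3 stage [-96.7  11.7] z 0.1804 rot [-3.136e+00 -1.000e-03  1.490e+00] F [-0.6 -0.  -0.2] open 0.0
(-80.0, 33.0, 80.0) units [0.265 0.209 1.255]
(-80.0, 33.0, 14.0) units [0.265 0.209 2.08 ]
```

```bash

python3 -m crank '[{"delta_pos":[0.26,0.2,0.5],"turn":[0,0,0]},{"delta_pos":[0.26,0.2,1],"turn":[0,0,0]},{"delta_pos":[0.26,0.2,1],"turn":[0,0,0]}]' >/dev/null
python3 -m crank '[{"delta_pos":[0,0,0.4],"turn":[0,0,0]},{"delta_pos":[0,0,0.8],"turn":[0,0,0]},{"delta_pos":[0,0,0.8],"turn":[0,0,0]},{"delta_pos":[0,0,0.8],"turn":[0,0,0]}]' >/dev/null
python3 w.py -80 33 14 -70 33 14 60 33 14
python3 - <<'E'
from h import *
f=grab_frame("side"); cv2.imwrite("pics/s1.png",cv2.resize(f["img"][180:400,180:440],(780,660))[:600])
E
```

```text
t 5.0 stage [-77.7  29.8] z 0.0406 rot [3.141 0.    1.485] F [-0.5  0.4  0.4] open 0.0
(-80.0, 33.0, 14.0) units [ 0.04  -0.029  0.332]
(-70.0, 33.0, 14.0) units [0.04  0.096 0.332]
(60.0, 33.0, 14.0) units [0.046 1.721 0.332]
```

View pics/s1.png

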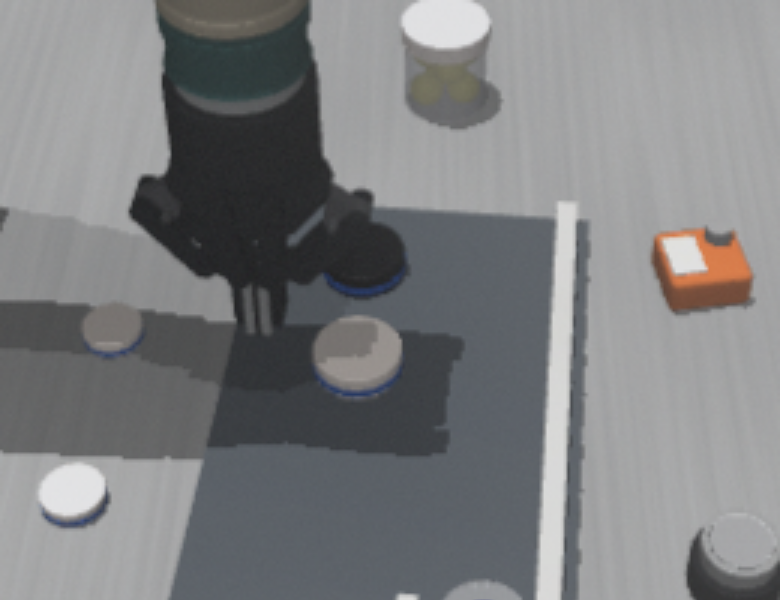

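The fingers are at about (258,330), just left of the white disc at (358,355). The dark disc at (365,257) and everything else are undisturbed.

```bash

python3 -m crank '[{"delta_pos":[0.05,0,0.15],"turn":[0,0,0]},{"delta_pos":[0.05,0,0.32],"turn":[0,0,0]},{"delta_pos":[0.05,0,0.32],"turn":[0,0,0]},{"delta_pos":[0.05,0.06,0.32],"turn":[0,0,0]},{"delta_pos":[0.05,0.1,0.32],"turn":[0,0,0]}]' >/dev/null
python3 w.py
python3 -m crank '[{"delta_pos":[0,0.05,0],"turn":[0,0,0]},{"delta_pos":[0,0.1,0],"turn":[0,0,0]},{"delta_pos":[0,0.15,0],"turn":[0,0,0]},{"delta_pos":[0,0.2,0],"turn":[0,0,0]},{"delta_pos":[0,0.25,0],"turn":[0,0,0]},{"delta_pos":[0,0.3,0],"turn":[0,0,0]},{"delta_pos":[0,0.35,0],"turn":[0,0,0]},{"delta_pos":[0,0.4,0],"turn":[0,0,0]}]'
cat > see.py <<'E'
from h import *
G=np.array([.5031,-.0162,-.083])
for c in ("scene","side"):
    f=grab_frame(c)
    for n in("white_disc","dark_disc"):
        for d in trace(c,n)[:4]:
            q=pts(f,d["mask"]); q=q[(q[:,2]>.019)&(q[:,2]<.03)]
            if len(q)>30:
                o,r=cv2.minEnclosingCircle(q[:,:2].astype(np.float32)); print(c,n,round(d["score"],2),"stage",(tost(np.array([o]),G)*1000).round(1),"r",round(r*1000,1),len(q))
E
python3 see.py; python3 w.py 10 33 14
```

```text
t 5.55 stage [-68.6  34.8] z 0.0153 rot [3.138 0.    1.486] F [0.4 0.9 0.6] open -0.0
time_s: 6.35
tool_pos: [0.4676, 0.0218, 0.0136]
ee_rot: [-3.141, -0.0, 1.486]
wrist_force: [-0.7, -0.6, 0.7]
opening: 0.001
grasp_force: 0.2
scene white_disc 0.89 stage [[-0.9 34.9]] r 27.2 396
scene dark_disc 0.72 stage [[-32.2 111.1]] r 27.1 367
side white_disc 0.85 stage [[ 1.  31.6]] r 26.6 560
side white_disc 0.46 stage [[  1.  278.8]] r 26.2 113
t 6.65 stage [-39.   34.9] z 0.0137 rot [-3.141 -0.     1.486] F [ 0.6 -0.2  0.5] open -0.01
(10.0, 33.0, 14.0) units [-0.023  0.613 -0.004]
```

```bash

python3 -m crank '[{"delta_pos":[0,0.08,0],"turn":[0,0,0]},{"delta_pos":[0,0.16,0],"turn":[0,0,0]},{"delta_pos":[0,0.24,0],"turn":[0,0,0]},{"delta_pos":[0,0.32,0],"turn":[0,0,0]},{"delta_pos":[0,0.4,0],"turn":[0,0,0]},{"delta_pos":[0,0.48,0],"turn":[0,0,0]},{"delta_pos":[0,0.56,0],"turn":[0,0,0]},{"delta_pos":[0,0.6,0],"turn":[0,0,0]}]' >/dev/null
python3 -m crank '[{"delta_pos":[0,0.02,0],"turn":[0,0,0]},{"delta_pos":[0,0.035,0],"turn":[0,0,0]},{"delta_pos":[0,0.05,0],"turn":[0,0,0]},{"delta_pos":[0,0.06,0],"turn":[0,0,0]}]'
python3 see.py; python3 w.py 16 33 14
```

```text
time_s: 7.85
tool_pos: [0.5198, 0.0174, 0.0137]
ee_rot: [-3.141, -0.0, 1.486]
wrist_force: [-0.5, -0.2, -0.0]
opening: -0.003
grasp_force: 0.1
scene white_disc 0.93 stage [[51.4 34.1]] r 27.6 434
scene white_disc 0.46 stage [[ 75.6 -49.8]] r 215.3 1537
scene dark_disc 0.81 stage [[-32.1 111.9]] r 26.6 365
side white_disc 0.82 stage [[52.4 31.9]] r 26.1 570
side dark_disc 0.73 stage [[  2.7 -50.2]] r 233.0 2263
t 8.15 stage [13.9 34.9] z 0.0137 rot [-3.142 -0.     1.486] F [ 0.1 -0.7 -0. ] open 0.0
(16.0, 33.0, 14.0) units [-0.023  0.026 -0.004]
```

Creep onto the rail, watching the force.

```bash

python3 -m crank '[{"delta_pos":[0,0.012,0],"turn":[0,0,0]},{"delta_pos":[0,0.02,0],"turn":[0,0,0]},{"delta_pos":[0,0.02,0],"turn":[0,0,0]}]'
python3 -m crank '[{"delta_pos":[0,0.012,0],"turn":[0,0,0]},{"delta_pos":[0,0.012,0],"turn":[0,0,0]}]'
python3 -m crank '[{"delta_pos":[0,0.012,0],"turn":[0,0,0]},{"delta_pos":[0,0.012,0],"turn":[0,0,0]}]'
python3 w.py 12 34 14
```

```text
time_s: 8.45
tool_pos: [0.5217, 0.0172, 0.0137]
ee_rot: [3.142, 0.0, 1.486]
wrist_force: [0.6, 1.2, -0.2]
opening: -0.002
grasp_force: 0.0
time_s: 8.65
tool_pos: [0.5227, 0.0171, 0.0137]
ee_rot: [3.141, -0.0, 1.486]
wrist_force: [0.6, -0.4, -0.2]
opening: 0.0
grasp_force: 0.1
time_s: 8.85
tool_pos: [0.5232, 0.0171, 0.0136]
ee_rot: [-3.141, -0.0, 1.486]
wrist_force: [-1.0, 0.6, -0.1]
opening: 0.001
grasp_force: 0.4
t 8.85 stage [17.3 34.8] z 0.0136 rot [-3.141 -0.     1.486] F [-1.   0.6 -0.1] open 0.0
(12.0, 34.0, 14.0) units [-0.011 -0.066 -0.005]
```

```bash

python3 -m crank '[{"delta_pos":[0,0.012,0],"turn":[0,0,0]},{"delta_pos":[0,0.012,0],"turn":[0,0,0]}]'
python3 -m crank '[{"delta_pos":[0,0.012,0],"turn":[0,0,0]},{"delta_pos":[0,0.012,0],"turn":[0,0,0]}]'
python3 see.py;python3 w.py 12 34 14
```

```text
time_s: 9.05
tool_pos: [0.5234, 0.0171, 0.0135]
ee_rot: [-3.14, 0.0, 1.486]
wrist_force: [-2.6, 0.7, 1.4]
opening: 0.004
grasp_force: 1.7
time_s: 9.25
tool_pos: [0.5236, 0.017, 0.0134]
ee_rot: [-3.138, 0.0, 1.486]
wrist_force: [-5.3, -0.0, 4.5]
opening: -0.005
grasp_force: 3.1
scene white_disc 0.86 stage [[54.9 34.1]] r 26.4 437
scene white_disc 0.25 stage [[169.2 125.6]] r 30.9 510
scene dark_disc 0.55 stage [[-33.  111.5]] r 26.7 363
side white_disc 0.95 stage [[54.  31.3]] r 26.1 559
t 9.55 stage [17.7 34.8] z 0.0134 rot [-3.138  0.     1.486] F [-5.7  0.7  3.6] open -0.0
(12.0, 34.0, 14.0) units [-0.011 -0.071 -0.007]
```

```bash

python3 -m crank '[{"delta_pos":[0,-0.15,0],"turn":[0,0,0]},{"delta_pos":[0,-0.15,0],"turn":[0,0,0]},{"delta_pos":[0,-0.15,-0.3],"turn":[0,0,0]},{"delta_pos":[0,-0.15,-0.6],"turn":[0,0,0]},{"delta_pos":[0,-0.15,-0.6],"turn":[0,0,0]}]' >/dev/null
python3 -m crank '[{"delta_pos":[0,0,0],"turn":[0,0,0.5]},{"delta_pos":[0,0,0],"turn":[0,0,0.5]},{"delta_pos":[0,0,0],"turn":[0,0,0.5]},{"delta_pos":[0,0,0],"turn":[0,0,0.5]},{"delta_pos":[0,0,0],"turn":[0,0,0.5]},{"delta_pos":[0,0,0],"turn":[0,0,0.5]},{"delta_pos":[0,0,0],"turn":[0,0,0.5]},{"delta_pos":[0,0,0],"turn":[0,0,0.5]}]' >/dev/null
python3 w.py 30.5 75.5 62 30.5 75.5 14
```

```text
t 10.85 stage [ 7.5 34.8] z 0.0612 rot [ 3.142 -0.     0.439] F [-0.9  0.6  0.2] open -0.0
(30.5, 75.5, 62.0) units [ 0.503 -0.297 -0.011]
(30.5, 75.5, 14.0) units [ 0.503 -0.297  0.589]
```

```bash

python3 -m crank '[{"delta_pos":[0.25,-0.15,0],"turn":[0,0,0]},{"delta_pos":[0.5,-0.3,0],"turn":[0,0,0]},{"delta_pos":[0.5,-0.3,0],"turn":[0,0,0]},{"delta_pos":[0.5,-0.3,0.3],"turn":[0,0,0]},{"delta_pos":[0.5,-0.3,0.58],"turn":[0,0,0]},{"delta_pos":[0.5,-0.3,0.58],"turn":[0,0,0]},{"delta_pos":[0.5,-0.3,0.58],"turn":[0,0,0]}]' >/dev/null
python3 see.py; python3 w.py 34 67 14 35.4 9 14
```

```text
scene white_disc 0.73 stage [[54.7 33. ]] r 27.6 438
side white_disc 0.8 stage [[54.5 31.2]] r 26.0 545
side dark_disc 0.55 stage [[-33.2 108.9]] r 26.3 478
t 11.85 stage [31.1 75.6] z 0.0164 rot [ 3.141e+00 -2.000e-03  4.390e-01] F [-0.   0.1 -0.3] open 0.0
(34.0, 67.0, 14.0) units [-0.022  0.111  0.03 ]
(35.4, 9.0, 14.0) units [-0.368  0.748  0.03 ]
```

```bash

python3 -m crank '[{"delta_pos":[0.03,0.03,0.03],"turn":[0,0,0]},{"delta_pos":[0,0.1,0.03],"turn":[0,0,0]},{"delta_pos":[-0.04,0.18,0.03],"turn":[0,0,0]},{"delta_pos":[-0.08,0.25,0.03],"turn":[0,0,0]},{"delta_pos":[-0.12,0.32,0.03],"turn":[0,0,0]}]'
python3 see.py; python3 w.py 35.4 0 14 35.4 -80 14
```

```text
time_s: 12.35
tool_pos: [0.5414, 0.0287, 0.0129]
ee_rot: [-3.141, 0.0, 0.439]
wrist_force: [-1.0, 0.5, 0.4]
opening: -0.003
grasp_force: 0.5
scene white_disc 0.82 stage [[56.  13.3]] r 29.0 456
scene dark_disc 0.69 stage [[-31.5 111.2]] r 26.3 291
side white_disc 0.96 stage [[55.  13.5]] r 25.7 597
side dark_disc 0.86 stage [[-32.6 109.1]] r 26.1 477
t 12.65 stage [34.6 48.6] z 0.0129 rot [ 3.142 -0.     0.439] F [ 0.5  0.7 -0.3] open -0.0
(35.4, 0.0, 14.0) units [-0.295  0.531 -0.014]
(35.4, -80.0, 14.0) units [-0.793  1.398 -0.014]
```

```bash

python3 -m crank '[{"delta_pos":[-0.037,0.067,0],"turn":[0,0,0]},{"delta_pos":[-0.075,0.134,0],"turn":[0,0,0]},{"delta_pos":[-0.112,0.2,0],"turn":[0,0,0]},{"delta_pos":[-0.15,0.266,0],"turn":[0,0,0]},{"delta_pos":[-0.187,0.333,0],"turn":[0,0,0]},{"delta_pos":[-0.225,0.4,0],"turn":[0,0,0]},{"delta_pos":[-0.262,0.467,0],"turn":[0,0,0]},{"delta_pos":[-0.3,0.53,0],"turn":[0,0,0]}]'
python3 see.py; python3 w.py 35 -80 14 35 -85 14
```

```text
time_s: 13.45
tool_pos: [0.5379, -0.0198, 0.0129]
ee_rot: [3.142, -0.0, 0.439]
wrist_force: [0.1, 0.1, -0.5]
opening: -0.001
grasp_force: 0.2
scene white_disc 0.93 stage [[ 55.8 -30.9]] r 26.1 445
scene dark_disc 0.94 stage [[-32.1 110.5]] r 26.0 350
side white_disc 0.93 stage [[ 55.7 -35.5]] r 25.6 649
side dark_disc 0.79 stage [[-32.1 110.8]] r 27.0 430
side dark_disc 0.38 stage [[  3.4 -50.7]] r 232.5 2239
t 13.75 stage [35.1 -0. ] z 0.0129 rot [ 3.142 -0.     0.439] F [ 0.5  1.3 -0.6] open 0.0
(35.0, -80.0, 14.0) units [-0.499  0.866 -0.013]
(35.0, -85.0, 14.0) units [-0.53   0.92  -0.013]
```

```bash

python3 -m crank '[{"delta_pos":[-0.031,0.054,0],"turn":[0,0,0]},{"delta_pos":[-0.062,0.108,0],"turn":[0,0,0]},{"delta_pos":[-0.094,0.162,0],"turn":[0,0,0]},{"delta_pos":[-0.125,0.217,0],"turn":[0,0,0]},{"delta_pos":[-0.156,0.271,0],"turn":[0,0,0]},{"delta_pos":[-0.187,0.325,0],"turn":[0,0,0]},{"delta_pos":[-0.219,0.379,0],"turn":[0,0,0]},{"delta_pos":[-0.25,0.433,0],"turn":[0,0,0]}]'
python3 -m crank '[{"delta_pos":[-0.031,0.054,0],"turn":[0,0,0]},{"delta_pos":[-0.062,0.108,0],"turn":[0,0,0]},{"delta_pos":[-0.094,0.162,0],"turn":[0,0,0]},{"delta_pos":[-0.125,0.217,0],"turn":[0,0,0]},{"delta_pos":[-0.156,0.271,0],"turn":[0,0,0]},{"delta_pos":[-0.187,0.325,0],"turn":[0,0,0]},{"delta_pos":[-0.219,0.379,0],"turn":[0,0,0]},{"delta_pos":[-0.24,0.42,0],"turn":[0,0,0]}]'
python3 see.py; python3 w.py 35 -89 13
```

```text
time_s: 14.55
tool_pos: [0.5345, -0.0595, 0.0129]
ee_rot: [3.142, 0.0, 0.439]
wrist_force: [-0.7, -0.2, 0.1]
opening: -0.001
grasp_force: 0.3
time_s: 15.35
tool_pos: [0.5314, -0.0981, 0.0129]
ee_rot: [3.142, 0.0, 0.439]
wrist_force: [-0.2, 0.8, 0.1]
opening: 0.002
grasp_force: 0.3
scene white_disc 0.92 stage [[  56.6 -108.8]] r 27.7 464
scene dark_disc 0.84 stage [[-32.5 109.9]] r 26.1 357
scene dark_disc 0.19 stage [[  6.6 284.6]] r 25.8 130
side white_disc 0.72 stage [[  55.4 -113.6]] r 25.6 807
side white_disc 0.43 stage [[  3.6 -51.8]] r 231.9 2235
side dark_disc 0.88 stage [[-33.9 108.1]] r 25.8 312
t 15.65 stage [ 35.1 -78.7] z 0.013 rot [ 3.141 -0.     0.439] F [ 0.5 -0.2  0.4] open 0.0
(35.0, -89.0, 13.0) units [-0.065  0.11  -0.001]
```

Creep the last 10–13 mm.

```bash

python3 -m crank '[{"delta_pos":[-0.02,0.034,0],"turn":[0,0,0]},{"delta_pos":[-0.035,0.06,0],"turn":[0,0,0]},{"delta_pos":[-0.05,0.085,0],"turn":[0,0,0]},{"delta_pos":[-0.06,0.1,0],"turn":[0,0,0]},{"delta_pos":[-0.06,0.1,0],"turn":[0,0,0]}]'
python3 -m crank '[{"delta_pos":[-0.006,0.01,0],"turn":[0,0,0]},{"delta_pos":[-0.006,0.01,0],"turn":[0,0,0]}]'
python3 -m crank '[{"delta_pos":[-0.006,0.01,0],"turn":[0,0,0]},{"delta_pos":[-0.006,0.01,0],"turn":[0,0,0]}]'
python3 see.py; python3 w.py
```

```text
time_s: 16.15
tool_pos: [0.5305, -0.1072, 0.0129]
ee_rot: [3.141, -0.0, 0.439]
wrist_force: [0.2, -0.5, -0.4]
opening: 0.002
grasp_force: 0.0
time_s: 16.35
tool_pos: [0.5304, -0.1079, 0.0129]
ee_rot: [3.141, 0.0, 0.439]
wrist_force: [0.9, 0.2, 0.7]
opening: 0.003
grasp_force: 0.1
time_s: 16.55
tool_pos: [0.5303, -0.1088, 0.0129]
ee_rot: [3.142, 0.0, 0.439]
wrist_force: [0.4, 0.4, -0.7]
opening: -0.0
grasp_force: 0.1
scene white_disc 0.62 stage [[  58.3 -119.2]] r 30.0 459
scene white_disc 0.58 stage [[-31.4 111. ]] r 26.3 354
scene dark_disc 0.7 stage [[-32.1 110.9]] r 27.0 366
scene dark_disc 0.51 stage [[166.8 127.3]] r 31.8 547
side white_disc 0.75 stage [[  55.4 -123.1]] r 25.9 831
side white_disc 0.28 stage [[179.  -88.7]] r 24.2 253
side dark_disc 0.8 stage [[-34.9 108.8]] r 25.8 280
t 16.85 stage [ 34.8 -90. ] z 0.0129 rot [ 3.142 -0.     0.439] F [-0.4 -0.2  0.3] open 0.0
```

```bash

python3 -m crank '[{"delta_pos":[-0.006,0.01,0],"turn":[0,0,0]},{"delta_pos":[-0.006,0.01,0],"turn":[0,0,0]}]'
python3 -m crank '[{"delta_pos":[-0.006,0.01,0],"turn":[0,0,0]},{"delta_pos":[-0.006,0.01,0],"turn":[0,0,0]}]'
python3 -m crank '[{"delta_pos":[-0.006,0.01,0],"turn":[0,0,0]},{"delta_pos":[-0.006,0.01,0],"turn":[0,0,0]}]'
python3 w.py
```

```text
time_s: 17.05
tool_pos: [0.5302, -0.1097, 0.0129]
ee_rot: [-3.142, 0.0, 0.439]
wrist_force: [0.1, 0.7, 0.2]
opening: 0.001
grasp_force: 0.2
time_s: 17.25
tool_pos: [0.5301, -0.1107, 0.0129]
ee_rot: [3.142, 0.0, 0.439]
wrist_force: [-0.8, 0.3, 0.3]
opening: -0.004
grasp_force: 0.2
time_s: 17.45
tool_pos: [0.53, -0.1114, 0.0129]
ee_rot: [-3.141, -0.0, 0.439]
wrist_force: [-0.6, 1.2, 1.6]
opening: -0.001
grasp_force: 0.5
t 17.45 stage [ 34.7 -92.6] z 0.0129 rot [-3.141 -0.     0.439] F [-0.6  1.2  1.6] open -0.0
```

```bash

python3 -m crank '[{"delta_pos":[-0.006,0.01,0],"turn":[0,0,0]},{"delta_pos":[-0.006,0.01,0],"turn":[0,0,0]}]'
python3 -m crank '[{"delta_pos":[-0.004,0.01,0],"turn":[0,0,0]},{"delta_pos":[-0.004,0.01,0],"turn":[0,0,0]}]'
python3 -m crank '[{"delta_pos":[-0.002,0.01,0],"turn":[0,0,0]},{"delta_pos":[-0.002,0.01,0],"turn":[0,0,0]}]'
python3 w.py
```

```text
time_s: 17.65
tool_pos: [0.5297, -0.1117, 0.0128]
ee_rot: [-3.14, -0.0, 0.44]
wrist_force: [-0.9, 3.5, 0.6]
opening: -0.002
grasp_force: 1.7
time_s: 17.85
tool_pos: [0.5295, -0.1119, 0.0128]
ee_rot: [-3.138, -0.001, 0.44]
wrist_force: [0.2, 5.3, 1.4]
opening: -0.004
grasp_force: 2.9
time_s: 18.05
tool_pos: [0.5295, -0.1121, 0.0127]
ee_rot: [-3.137, -0.001, 0.44]
wrist_force: [-1.4, 7.4, 3.5]
opening: -0.001
grasp_force: 3.7
t 18.05 stage [ 34.3 -93.3] z 0.0127 rot [-3.137e+00 -1.000e-03  4.400e-01] F [-1.4  7.4  3.5] open -0.0
```

The disc is firmly against the stop. I'll back off along the contact normal, lift, and check.

```bash

python3 -m crank '[{"delta_pos":[0,-0.1,0],"turn":[0,0,0]},{"delta_pos":[0,-0.25,0],"turn":[0,0,0]},{"delta_pos":[0,-0.3,-0.4],"turn":[0,0,0]},{"delta_pos":[0,-0.3,-0.9],"turn":[0,0,0]},{"delta_pos":[0,-0.3,-1],"turn":[0,0,0]},{"delta_pos":[0,-0.3,-1],"turn":[0,0,0]}]'
python3 -m crank '[{"delta_pos":[-0.4,-0.5,-0.3],"turn":[0,0,0]},{"delta_pos":[-0.8,-1,-0.6],"turn":[0,0,0]},{"delta_pos":[-0.8,-1,-0.6],"turn":[0,0,0]},{"delta_pos":[-0.8,-1,-0.6],"turn":[0,0,0]}]'
python3 see.py; python3 - <<'E'
from h import *
a=grab_frame("scene")["img"][230:330,130:260];b=grab_frame("side")["img"][300:460,260:420]
cv2.imwrite("pics/end.png",np.hstack([cv2.resize(a,(400,308)),cv2.resize(b,(308,308))]))
E
```

```text
time_s: 18.65
tool_pos: [0.5217, -0.0929, 0.095]
ee_rot: [3.137, -0.003, 0.439]
wrist_force: [0.7, 0.0, -0.0]
opening: 0.0
grasp_force: 0.0
time_s: 19.05
tool_pos: [0.4261, -0.0465, 0.1402]
ee_rot: [-3.141, 0.001, 0.44]
wrist_force: [0.1, -0.4, 0.3]
opening: 0.005
grasp_force: 0.0
scene white_disc 0.94 stage [[  55.5 -124. ]] r 27.4 456
scene dark_disc 0.72 stage [[-31.3 111. ]] r 25.3 342
side white_disc 0.62 stage [[  54.9 -125.3]] r 26.0 801
side white_disc 0.2 stage [[-32.3 108.9]] r 26.5 476
side dark_disc 0.77 stage [[-31.5 108.6]] r 25.9 458
```

View pics/end.png

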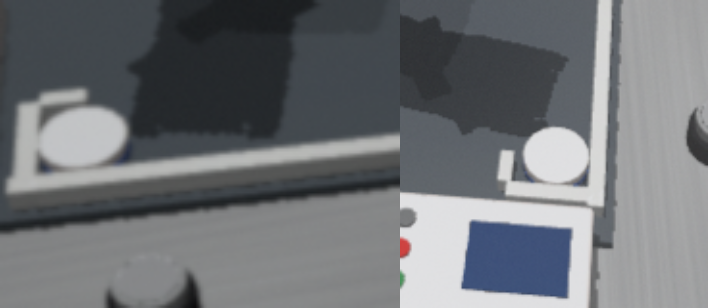

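The white disc sits in the pocket, at about (84,138) in the left view and (556,155) in the right, touching both the rail and the end stop. It measures (55,-125) mm, and the robot is clear.

```bash
python3 -c "
from workcell import workorder
print(workorder.sign_off())"
```

```text
the job is handed in; nothing more can be done
None
```

The white disc is home in the corner pocket at about stage (55, -125) mm, touching both the rail and the end stop; the dark disc stayed put, the arm never went near the jar, loupe or counter, and the job was handed in at about 19 s; the hand-in returned no verdict.

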